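Press the lid onto a herb tin with the toggle clamp

TASK

The orange lid of the green herb tin only sits loosely raised on it: put the tin into the sloping nest of the lid press, flat on the nest floor between the aluminium stops, without pushing the lid down with the gripper. Swing the red clamp handle fully over centre so that the clamp drives the lid home, and let go of the handle so that the clamp stands locked on the lid by itself for a moment; then swing the handle all the way back open, and let go, leaving the closed tin lying in the nest. Do not disturb the cartons, the mortar or the scale.

Things in the scene. Friction and masses are not known exactly. Their poses are not given: they have to be found in the camera images.
- tin: Green rectangular tin, loose, 110 mm long (its x) by 60 mm wide (its y), walls 45 mm high, 0.2 to 0.45 kg with lid; origin at the centre of its underside, z up out of its mouth. It starts standing on the counter. Grip it across the 60 mm width by its walls, less than 45 mm above its underside. Symmetric under a half turn.
- lid (a joint): How far the orange lid has been pushed into the tin, in m: 0 = raised (top 54.5 mm above the tin's underside), 0.008 = fully home (top 46.5 mm above the underside). It is stiff: about 7 N moves it and it stays where it is left.
- lid_top: The orange lid, a slab 102 x 52 x 12 mm fitted in the tin's mouth, 4 mm inside the tin's outer faces all round; origin at the centre of its underside, axes as the tin's.
- nest (a point): Centre of the nest floor on the press's blue sloping plate, 65 mm above the counter. z = outward normal of the floor, leaning 30 degrees from vertical towards the low end of the slope (robot's side, give or take the heading); x points up the slope to the clamp; y is level. The tin belongs here: underside on the floor, origin at this point, length along x (either way round).
- handle (a joint): Angle of the red clamp handle, rad: 0 = fully open (start; leans 40 degrees from vertical away from the nest), 1.15 = dead centre, 1.27 = end stop, locked (leans 33 degrees towards the nest). It turns about the nest's y. It stays where left, but while the pad presses it springs back before dead centre and is pulled on to the stop past it. About 10 N at the grip is needed either way.
- handle_grip (a point): Middle of the handle's red cross bar: 22 mm in diameter, 90 mm long, level, parallel to the nest's y, held at its ends by a steel fork (80 mm clear between the prongs, 60 mm free below it); 108 mm from the hinge. It can be pinched from above with a vertical tool, the fingers closing fore and aft (across the bar), all through the swing; it turns between the pads.
- handle_hinge (a point): Point on the handle's hinge axis, at x = 133.5, y = 0, z = 52 mm in the nest's frame; its axes are parallel to the nest's. At handle angle h the grip lies from here at 108 mm x (sin(1.22 - h) along nest x, cos(1.22 - h) along nest z).
- pad: Black sprung pad, 32 mm in diameter, under the tip of the clamp arm; origin at the centre of its lower face. When the clamp is locked it presses the middle of the lid with about 10 N; it gives at 2.5 N/mm.
- cartons: Bystander: stack of flat white and orange cartons, 120 x 75 x 72 mm; origin under its centre.
- mortar: Bystander: brass mortar with its pestle, 90 mm in diameter, 135 mm high; origin under its centre.
- scale: Bystander: grey counter scale with a steel plate, 150 x 130 x 38 mm; origin under its centre.
- slope: Fixed blue plate of the lid press, another place and heading each time; origin and axes as the nest's. Spans x -80..165, y +-65 mm. Aluminium stops 14 mm high bound a 118 x 68 mm pocket (4 mm free all round the tin): a bar 50 mm wide at each end and a block 18 x 10 mm at each corner of the long sides (x +-44, y +-39); the middle 70 mm of the long sides are open for fingers.
- clamp_arm: Steel clamp arm, a 14 mm bar 130 mm long; origin on its hinge at nest x 115, z 60 mm. Linked to the handle: handle open, it stands up along nest z (with the pad it fills nest x 80..155, to 200 mm above the nest floor); as the handle closes it swings 90 degrees down over the nest, fast at first, slowly near dead centre. No part of the press ever stands over 320 mm above the counter.
Mind the look-alikes: they are no part of the job. Several things look just like the tin: the one meant starts farthest from the robot's base.

How it is judged:
By the outcome, as a careful person would: the job done as asked, in the order asked, and still so for the second after the job is handed in, with the robot touching nothing.
It also fails if it takes over 72 s, if anything falls off the work surface, if the arm or the gripper's body presses on something with over 40 N, if the wrist force passes 120 N, or if a joint passes its speed limit or range.

ROBOT

A 6-joint arm with a two-finger parallel gripper is mounted at the origin on the work surface. World frame = base frame: x ahead of the robot, y to its left, z up, the work surface at z = 0. Lengths are in m, angles in rad, forces in N, time in s.
With the tool pointing down it reaches from about 0.225 to 0.875 m from the base axis. Payload 3.4 kg.
Tool frame: the origin (TCP) lies where the fingers leave the gripper's body, on its centre line; the fingertips stand 73 mm ahead of it and the grasp point (between the pads) lies 54 mm ahead of it (manip.pinch_z is the distance from the TCP to the grasp point, in m); z points along the fingers, y is the line along which they close (so a half turn about z gives the same grasp; the last joint's range is limited). The gripper opens to 85 mm and grips with 20 to 120 N. Pads are 22 mm wide; open, the fingers measure 114 mm over their backs; the gripper's body (76 mm by 85 mm) begins 54 mm behind the grasp point. The pads swing forward as they close: fully open they stand 13 mm farther back than shut.
Start: joints at [1.125, 0.276, 1.505, -0, 1.361, -0.121], TCP at [0.184, 0.545, 0.304] pointing down, gripper open.
Joint ranges: [-2.89, 2.89], [-0.75, 2.08], [0.22, 2.7], [-1.18, 4.32], [0.11, 2.71], [-2.7, 2.7]. Speed limits (rad/s): [2.57, 2.57, 3.14, 3.14, 3.14, 3.14].

INTERFACE

Orientations are given as a unit quaternion [w, x, y, z].
In Python, from rig import readout, imaging, manip gives the robot as it stands. The module is installed in compiled form; this text tells all that it offers.
- The arm moves only by the tool servo_tool, never from a script. Its argument "moves" is a list of rows, each an object with "dp": the shift along the tool's x, y, z in units of 0.2 m (1.0 is 0.2 m), a list of three; "delta_rot": the turn, a rotation vector about the tool's x, y, z in units of 0.1 rad (1.0 is 0.1 rad), a list of three; "fingers": the opening, from 0 (shut) to 1 (fully open). In form: [{"dp": [dx, dy, dz], "delta_rot": [wx, wy, wz], "fingers": fingers}, ...]. A call has 1 to 5 rows; each row shifts and turns the commanded pose from where the row before left it, along the tool's axes as they then stand; what a row does not reach is not made up. A row lasts 1/10 s, in which the tool goes at most 50 mm and 8.59 degrees, less where a joint would pass 70% of its speed; a pose out of reach is approached as far as the arm can. A call with a number of a shift or a turn outside -1 to 1 is refused whole. A call with a gripper value outside its range is refused whole. The fingers move at their own pace and stop on an object; "force" is the grip in N (left out, the last holds). Time passes only in rows, so rows that do not move let the fingers close. It gives the time, the measured TCP pose, the force, the opening and the grip force at its end, in the units of the state.
- readout.get_state(): the state, without advancing time (a new reading comes with each control period).
- imaging.get_image(name): name is "side" or "top"; returns (picture, depth): 400x640x3 uint8, red, green, blue; 400x640 float32, m along the optical axis (not along the pixel's ray), 0 where there is no reading.
- imaging.calibration(name): a dict with "intrinsics" (3x3 intrinsics, pixels), "dist" ([k1, k2, p1, p2, k3] as OpenCV has them; the pictures are not rectified), "R" (3x3) and "t" (3): a world point X has camera coordinates R X + t. Camera axes: x right, y down, z forward; pixel columns grow to the right and rows downward; lengths in m; the calibration is good to about 2 mm. A picture is of the moment at which its call begins. calibration takes no time and is no camera call.
- manip.sign_off(): hands the job in; it is judged then, once.
The state is a dict: "clock": time; "qpos": joint angles; "qd": joint speeds; "effort": joint torques, N m; "position": TCP position; "ee_rot": TCP orientation; "contact_force": force on the tool from outside, world axes, zero at the start; "moment": the same for the moment, N m; "width": finger opening in m; "gripper_force": force on a finger pad.
Only numpy, scipy, OpenCV 4.12 (cv2) and the standard library are available. Lean on these libraries where they do the work, as an engineer would, in place of code of your own. Each camera call takes 0.05 s, during which the arm holds its last target. There are 200 camera calls.

## Working session

There is one attempt and no reset: what is moved stays moved. The work goes in short steps, Python scripts to look and compute and a tool call to move; the robot and the scene stay as the last step left them, time stands still between calls to the robot, and variables do not carry over. Pictures are saved under pics/ and viewed, at most 10 in all, crops included, and the job is handed in when it is done.

Besides the shell and the picture viewer there is one more tool, called after ">>>" as name(argument=value, ...), one argument or row to a line, values as JSON. servo_tool: Moves the arm, as the interface text tells. Its arguments: {"type":"object","properties":{"moves":{"type":"array"},"force":{"type":"number"}},"required":["moves"]}

```bash
mkdir -p pics
cat > h.py <<'E'
import numpy as np, cv2, pickle
from rig import readout, imaging, manip
def snap(n,tag):
    p,d=imaging.get_image(n); c=imaging.calibration(n)
    pickle.dump((p,d,c),open(f'pics/{tag}.pkl','wb')); cv2.imwrite(f'pics/{tag}.png',p[:,:,::-1]); return p,d,c
def load(tag): return pickle.load(open(f'pics/{tag}.pkl','rb'))
def cloud(d,c):
    h,w=d.shape; K=np.array(c['intrinsics']);D=np.array(c['dist'])
    uv=np.stack(np.meshgrid(np.arange(w),np.arange(h)),-1).reshape(-1,1,2).astype(float)
    n=cv2.undistortPoints(uv,K,D).reshape(h,w,2)
    P=np.concatenate([n*d[...,None],d[...,None]],-1)
    return (P-np.array(c['t']))@np.array(c['R'])
def crop(p,x0,y0,x1,y1,s,tag): cv2.imwrite(f'pics/{tag}.png',cv2.resize(p[y0:y1,x0:x1,::-1],None,fx=s,fy=s,interpolation=cv2.INTER_CUBIC))
E
python3 - <<'E'
from h import *
for n in('top','side'):
    p,d,c=snap(n,n+'0'); print(n,-np.array(c['R']).T@c['t'],(d>0).mean())
a=load('top0')[0];b=load('side0')[0]
cv2.imwrite('pics/both.png',cv2.resize(np.vstack([a,b])[:,:,::-1],(480,600)))
print(readout.get_state())
E
```

```text
top [0.24146566 0.00262073 1.40337449] 0.99598828125
side [ 0.31690444 -0.64282011  0.91338431] 0.99604296875
{'clock': 0.1, 'qpos': array([ 1.12500579e+00,  2.76553760e-01,  1.50598805e+00, -1.63094155e-05,
        1.36069101e+00, -1.21003147e-01]), 'qd': array([ 0.00100688, -0.00288209, -0.00246202,  0.00042767,  0.00047615,
        0.00167384]), 'effort': array([ 1.31710105e-03, -4.17696548e+01, -2.46403474e+01,  9.54856631e-06,
        5.82255016e-03, -4.10764287e-06]), 'position': array([0.1833512 , 0.54462727, 0.30312092]), 'ee_rot': array([-2.21655348e-04,  1.61679129e-01,  9.86843040e-01, -7.89603236e-04]), 'contact_force': array([-0.01725199, -0.83800666,  0.07079283]), 'moment': array([ 0.01751015,  0.00593971, -0.02009897]), 'gripper_force': 0.0, 'width': 0.08535346893271349}
```

View pics/top0.png

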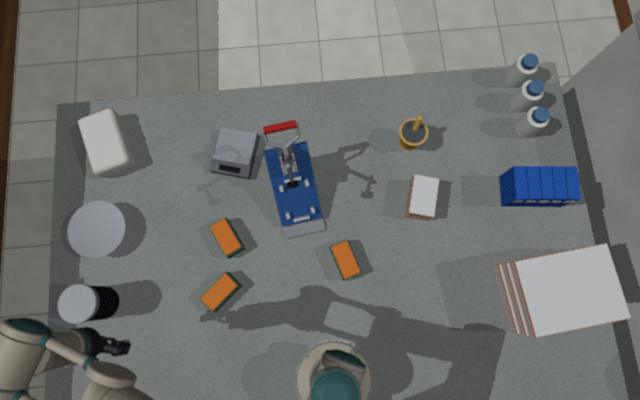

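View pics/side0.png

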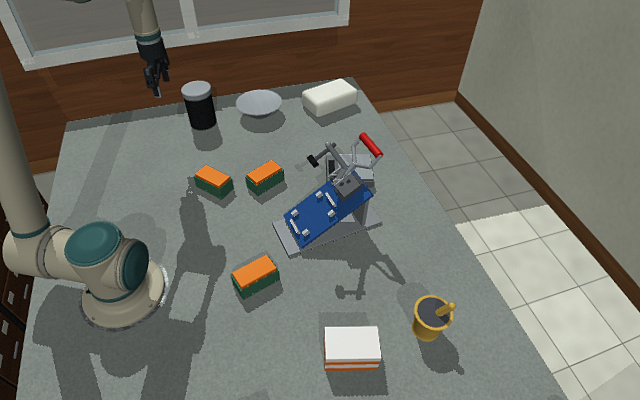

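The top view shows three orange-lidded tins at (227,237), (220,291) and (345,259), with the base at about (335,375). The one at (227,237) is the farthest, so it should be the one meant. The press is at about (293,190), with its clamp end and red grip at (281,127). I'll measure these and check the choice in a crop.

Run:
```python
from h import *
crop(load('top0')[0],190,110,390,320,2.8,'c1')
for tag in('top0','side0'):
    p,d,c=load(tag); W=cloud(d,c); hsv=cv2.cvtColor(p,cv2.COLOR_RGB2HSV); H,S,V=hsv[...,0],hsv[...,1],hsv[...,2]
    ok=(d>0)
    m=(H>6)&(H<20)&(S>170)&(V>120)&ok&(W[...,2]>.03)&(W[...,2]<.07)&(abs(W[...,1])<.5)&(W[...,0]<.55)
    n,l,st,ce=cv2.connectedComponentsWithStats(m.astype(np.uint8))
    for i in range(1,n):
        if st[i,4]<100: continue
        q=W[l==i]; r=cv2.minAreaRect((q[:,:2]*1000).astype(np.float32))
        print(tag,'orange',ce[i].round(),st[i,4],r, 'z',np.median(q[:,2]),np.hypot(*r[0]))
    m=(H>105)&(H<125)&(S>150)&ok&(W[...,0]>.2)&(W[...,0]<.8)&(W[...,1]<.25)&(W[...,1]>-.1)&(W[...,2]>.01)
    q=W[m]
    best=q
    for k in range(8):
        c0=np.median(best,0) if k==0 else best.mean(0); u,s,vt=np.linalg.svd(best-c0,full_matrices=False); nn=vt[2]*np.sign(vt[2,2])
        best=q[abs((q-c0)@nn)<.004]
    tilt=np.degrees(np.arccos(nn[2])); hd=np.arctan2(-nn[1],-nn[0])
    ex=np.array([np.cos(hd)*nn[2],np.sin(hd)*nn[2],np.hypot(*nn[:2])]); ey=np.cross(nn,ex)
    a=(best-c0)@ex; b=(best-c0)@ey
    r=cv2.minAreaRect(np.stack([a,b],1).astype(np.float32)*1000)
    print(tag,'blue',len(q),len(best),'tilt',tilt,'head',np.degrees(hd),'c0',c0,'rect',r,'a',np.percentile(a,[.3,99.7]),'b',np.percentile(b,[.3,99.7]))
    m=((H<4)|(H>176))&(S>180)&(V>80)&ok&(W[...,2]>.15)&(W[...,0]>.3)
    q=W[m]; 
    if len(q): print(tag,'red',len(q),q.mean(0),np.linalg.svd(q-q.mean(0),full_matrices=False)[2][0],q[:,2].max())
```

```text
top0 orange [225. 237.] 555 ((438.36041259765625, 287.5467529296875), (101.45687866210938, 50.99852752685547), 27.563074111938477) z 0.05326455572241187 524.2546961670388
top0 orange [345. 259.] 581 ((338.184326171875, -66.69017791748047), (99.75919342041016, 51.282997131347656), 18.213319778442383) z 0.05306878640749502 344.6972850183046
top0 orange [219. 292.] 601 ((277.37139892578125, 313.37921142578125), (50.572235107421875, 101.43230438232422), 40.60384750366211) z 0.05330007955959242 418.4990120608284
top0 blue 2175 1874 tilt 29.966504099530688 head 8.138427375845804 c0 [0.56736186 0.06771702 0.08305539] rect ((4.7805328369140625, 0.18608474731445312), (241.35606384277344, 124.68291473388672), 0.023198267444968224) a [-0.11474754  0.12471952] b [-0.06134208  0.06240124]
top0 red 190 [0.68869564 0.08527488 0.26726572] [-0.13578039  0.99073776 -0.00154186] 0.2737587578613014
side0 orange [264. 172.] 398 ((440.4441833496094, 286.96588134765625), (102.32157897949219, 54.70219802856445), 27.904619216918945) z 0.05210224641025279 525.6809828252697
side0 orange [212. 176.] 398 ((279.114013671875, 313.60205078125), (52.53550720214844, 101.92300415039062), 40.81760025024414) z 0.052391399133058944 419.82243732586437
side0 orange [254. 271.] 719 ((341.3902282714844, -66.75933074951172), (105.73553466796875, 54.979034423828125), 16.42733383178711) z 0.052437594294439394 347.85643044419766
side0 blue 2295 2212 tilt 29.910369800357827 head 7.854505143269873 c0 [0.56079983 0.05400108 0.07602471] rect ((16.222496032714844, 11.584678649902344), (243.7156219482422, 132.96742248535156), 0.14488250017166138) a [-0.10459929  0.13735258] b [-0.05399068  0.07512616]
side0 red 193 [0.68984014 0.07982464 0.26558514] [ 0.1511234  -0.98849986 -0.00545372] 0.27112717021531174
```

View pics/c1.png

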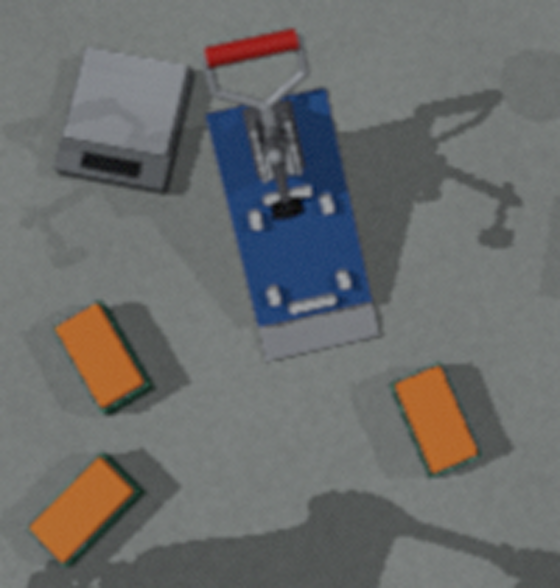

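The enlarged crop confirms it: the tin at (227,237), 0.525 m from the base, is farther than the ones at (220,291), 0.42 m, and (345,259), 0.35 m. Next I'll refine the nest position from its aluminium stops and plan the grasp.

```bash
cat >> h.py <<'E'
from scipy.spatial.transform import Rotation as Ro
HD=np.radians(8.05)
def setnest(N):
    ex=np.array([np.cos(HD)*np.cos(np.pi/6),np.sin(HD)*np.cos(np.pi/6),.5]); ey=np.array([-np.sin(HD),np.cos(HD),0]); return np.array(N),np.stack([ex,ey,np.cross(ex,ey)],1)
N,RN=setnest([.535,.0628,.065])
def down(ang): # tool down, tool y at world angle (deg)
    a=np.radians(ang); y=np.array([np.cos(a),np.sin(a),0]); z=np.array([0,0,-1.]); return np.stack([np.cross(y,z),y,z],1)
def pose():
    s=readout.get_state(); q=s['ee_rot']; return s['position'],Ro.from_quat(np.r_[q[1:],q[0]]).as_matrix()
def to(p,R,pinch=True,cur=None):
    """rotate first then shift in new frame; p = pinch point target"""
    p0,R0=cur or pose(); t=p-R[:,2]*manip.pinch_z if pinch else p
    rv=Ro.from_matrix(R0.T@R).as_rotvec()
    print('rot units',(rv/.1).round(2),'| dp units in new frame',(R.T@(t-p0)/.2).round(3),'in old frame',(R0.T@(t-p0)/.2).round(3)); return t,R
E
python3 - <<'E'
from h import *
from scipy.spatial import cKDTree
print(manip.pinch_z)
for tag in('top0','side0'):
    p,d,c=load(tag); W=cloud(d,c); L=(W-N)@RN
    hsv=cv2.cvtColor(p,cv2.COLOR_RGB2HSV)
    m=(hsv[...,1]<70)&(hsv[...,2]>110)&(L[...,2]>.006)&(L[...,2]<.02)&(abs(L[...,0])<.08)&(abs(L[...,1])<.055)
    n,l,st,ce=cv2.connectedComponentsWithStats(m.astype(np.uint8))
    for i in range(1,n):
        if st[i,4]>5: print(tag,ce[i].round(),st[i,4],(L[l==i].mean(0)*1000).round(1),((L[l==i].min(0)+L[l==i].max(0))*500).round(1))
to(np.array([.439,.2872,.13]),down(117.6))
E
```

```text
0.0539
top0 [297. 178.] 18 [ 62.7 -14.9  10.9] [ 61.8 -14.1  11.5]
top0 [286. 181.] 13 [63.4 18.3 12.2] [63.2 17.6 12. ]
top0 [306. 183.] 19 [ 43.6 -38.4  12.3] [ 43.2 -38.7  12.1]
top0 [281. 188.] 22 [43.2 39.3 12.7] [43.1 39.6 12. ]
top0 [312. 210.] 20 [-43.5 -38.6  13.2] [-43.9 -38.5  13.5]
top0 [288. 215.] 19 [-44.4  39.1  12.9] [-44.4  39.   12.5]
top0 [301. 218.] 52 [-63.5   0.4  12.5] [-63.3   0.1  12.1]
side0 [318. 193.] 21 [44.4 38.1 10.8] [44.6 39.5 10.7]
side0 [330. 199.] 41 [63.5 -1.4 11.3] [63.2 -0.2 10.6]
side0 [294. 212.] 23 [-43.1  37.3  10.6] [-43.1  38.7  10.7]
side0 [330. 212.] 21 [ 45.  -40.1  11.4] [ 44.5 -39.9  10.5]
side0 [294. 226.] 41 [-62.2  -2.1  11.5] [-62.6  -1.1  11.4]
side0 [305. 232.] 25 [-42.8 -40.6  10.8] [-43.4 -39.9  11.2]
rot units [-0.01 -0.01 -8.06] | dp units in new frame [-0.536 -1.733  0.596] in old frame [-1.622 -0.811  0.597]
```

>>> servo_tool(
  moves=[
    {"dp": [0,0,0],"delta_rot": [0,0,-0.9],"fingers": 1},
    {"dp": [0,0,0],"delta_rot": [0,0,-0.9],"fingers": 1},
    {"dp": [0,0,0],"delta_rot": [0,0,-0.9],"fingers": 1},
    {"dp": [0,0,0],"delta_rot": [0,0,-0.9],"fingers": 1},
    {"dp": [0,0,0],"delta_rot": [0,0,-0.9],"fingers": 1},
  ],
  force=60,
)

```text
clock: 0.6
position: [0.1834, 0.5447, 0.3034]
ee_rot: [-0.0, -0.064, 0.998, -0.0]
contact_force: [0.5, -0.2, 0.4]
width: 0.0855
gripper_force: 0.0
```

>>> servo_tool(
  moves=[
    {"dp": [0,0,0],"delta_rot": [0,0,-0.9],"fingers": 1},
    {"dp": [0,0,0],"delta_rot": [0,0,-0.9],"fingers": 1},
    {"dp": [0,0,0],"delta_rot": [0,0,-0.9],"fingers": 1},
    {"dp": [0,0,0],"delta_rot": [0,0,-0.86],"fingers": 1},
    {"dp": [0,0,0],"delta_rot": [0,0,0],"fingers": 1},
  ],
)

```text
clock: 1.1
position: [0.1834, 0.5448, 0.3034]
ee_rot: [-0.0, -0.238, 0.971, -0.0]
contact_force: [0.4, 0.3, 1.5]
width: 0.0852
gripper_force: 0.0
```

>>> servo_tool(
  moves=[
    {"dp": [-0.05,-0.17,0.06],"delta_rot": [0,0,0],"fingers": 1},
    {"dp": [-0.05,-0.17,0.06],"delta_rot": [0,0,0],"fingers": 1},
    {"dp": [-0.05,-0.17,0.06],"delta_rot": [0,0,0],"fingers": 1},
    {"dp": [-0.05,-0.17,0.06],"delta_rot": [0,0,0],"fingers": 1},
    {"dp": [-0.05,-0.17,0.06],"delta_rot": [0,0,0],"fingers": 1},
  ],
)

```text
clock: 1.6
position: [0.3072, 0.4163, 0.2433]
ee_rot: [-0.0, -0.237, 0.971, -0.0]
contact_force: [-0.3, -0.0, 0.7]
width: 0.0856
gripper_force: 0.0
```

>>> servo_tool(
  moves=[
    {"dp": [-0.06,-0.18,0.06],"delta_rot": [0,0,0],"fingers": 1},
    {"dp": [-0.06,-0.18,0.06],"delta_rot": [0,0,0],"fingers": 1},
    {"dp": [-0.06,-0.18,0.06],"delta_rot": [0,0,0],"fingers": 1},
    {"dp": [-0.06,-0.18,0.06],"delta_rot": [0,0,0],"fingers": 1},
    {"dp": [-0.05,-0.17,0.06],"delta_rot": [0,0,0],"fingers": 1},
  ],
)

```text
clock: 2.1
position: [0.4414, 0.2852, 0.1834]
ee_rot: [0.0, -0.237, 0.971, 0.0]
contact_force: [0.5, -0.4, -0.1]
width: 0.0854
gripper_force: 0.0
```

Run:
```python
from h import *
for z in(.13,.03): to(np.array([.439,.2872,z]),down(117.6))
s=readout.get_state();print(s['clock'],s['qpos'].round(2),s['position'],s['contact_force'])
```

```text
rot units [-0.    0.   -0.03] | dp units in new frame [ 0.006  0.015 -0.003] in old frame [ 0.006  0.015 -0.003]
rot units [-0.    0.   -0.03] | dp units in new frame [0.006 0.015 0.497] in old frame [0.006 0.015 0.497]
2.1 [ 0.44  0.3   1.79  0.    1.05 -1.61] [0.44144672 0.28517702 0.18335331] [ 0.52780471 -0.4137662  -0.06982212]
```

>>> servo_tool(
  moves=[
    {"dp": [0.006,0.015,0.1],"delta_rot": [0,0,0],"fingers": 1},
    {"dp": [0,0,0.12],"delta_rot": [0,0,0],"fingers": 1},
    {"dp": [0,0,0.12],"delta_rot": [0,0,0],"fingers": 1},
    {"dp": [0,0,0.1],"delta_rot": [0,0,0],"fingers": 1},
    {"dp": [0,0,0.055],"delta_rot": [0,0,0],"fingers": 1},
  ],
)

```text
clock: 2.6
position: [0.437, 0.2881, 0.0832]
ee_rot: [-0.001, -0.237, 0.971, -0.0]
contact_force: [0.7, -1.0, -0.9]
width: 0.0853
gripper_force: 0.0
```

>>> servo_tool(
  moves=[
    {"dp": [0,0,0],"delta_rot": [0,0,0],"fingers": 0.6},
    {"dp": [0,0,0],"delta_rot": [0,0,0],"fingers": 0.6},
    {"dp": [0,0,0],"delta_rot": [0,0,0],"fingers": 0.4},
    {"dp": [0,0,0],"delta_rot": [0,0,0],"fingers": 0.4},
    {"dp": [0,0,0],"delta_rot": [0,0,0],"fingers": 0.4},
  ],
  force=60,
)

```text
clock: 3.1
position: [0.4383, 0.2889, 0.0857]
ee_rot: [0.001, -0.238, 0.971, 0.0]
contact_force: [0.2, -0.4, 0.3]
width: 0.0587
gripper_force: 67.4
```

>>> servo_tool(
  moves=[
    {"dp": [0,0,0],"delta_rot": [0,0,0],"fingers": 0.4},
    {"dp": [0,0,0],"delta_rot": [0,0,0],"fingers": 0.4},
  ],
)

```text
clock: 3.3
position: [0.4383, 0.2889, 0.0857]
ee_rot: [0.001, -0.238, 0.971, 0.0]
contact_force: [-0.2, 0.9, 4.6]
width: 0.0591
gripper_force: 67.9
```

>>> servo_tool(
  moves=[
    {"dp": [0,0,-0.06],"delta_rot": [0,0,0],"fingers": 0.4},
    {"dp": [0,0,-0.14],"delta_rot": [0,0,0],"fingers": 0.4},
    {"dp": [0,0,-0.2],"delta_rot": [0,0,0],"fingers": 0.4},
    {"dp": [0,0,-0.2],"delta_rot": [0,0,0],"fingers": 0.4},
    {"dp": [0,0,-0.2],"delta_rot": [0,0,0],"fingers": 0.4},
  ],
)

```text
clock: 3.8
position: [0.4369, 0.2881, 0.2462]
ee_rot: [-0.001, -0.238, 0.971, -0.0]
contact_force: [1.3, 0.0, -4.8]
width: 0.0591
gripper_force: 66.6
```

>>> servo_tool(
  moves=[
    {"dp": [0,0,-0.15],"delta_rot": [0,0,0],"fingers": 0.4},
    {"dp": [0,0,-0.1],"delta_rot": [0,0,0],"fingers": 0.4},
    {"dp": [0,0,0],"delta_rot": [0,0,0],"fingers": 0.4},
  ],
)

```text
clock: 4.1
position: [0.4386, 0.289, 0.298]
ee_rot: [0.003, -0.238, 0.971, 0.001]
contact_force: [0.3, -0.4, -3.8]
width: 0.0589
gripper_force: 67.0
```

```bash
cat >> h.py <<'E'
RT=np.stack([-RN[:,0],RN[:,1],-RN[:,2]],1)
E
python3 - <<'E'
from h import *
s=readout.get_state();print(s['clock'],s['qpos'].round(2),s['position'],s['contact_force'],s['width'])
p,R=pose()
to(N+RN@[0,0,.0318+.09],RT)
mid=down(98.05); print('yaw then tilt:',Ro.from_matrix(R.T@mid).as_rotvec()*10,Ro.from_matrix(mid.T@RT).as_rotvec()*10)
E
```

```text
4.1 [ 0.45  0.2   1.62  0.    1.31 -1.6 ] [0.4386225  0.28899114 0.29804666] [ 0.29697844 -0.37896478 -3.84646123] 0.05892200135252231
rot units [ 0.9  -5.12  3.33] | dp units in new frame [ 0.307 -1.187  0.29 ] in old frame [ 0.513 -1.079  0.401]
yaw then tilt: [0.00981874 0.06114968 3.40754316] [-3.88196074e-16 -5.23598776e+00 -1.30253856e-15]
```

>>> servo_tool(
  moves=[
    {"dp": [0,0,0],"delta_rot": [0.1,-0.6,0.4],"fingers": 0.4},
    {"dp": [0,0,0],"delta_rot": [0.12,-0.68,0.44],"fingers": 0.4},
    {"dp": [0,0,0],"delta_rot": [0.12,-0.68,0.44],"fingers": 0.4},
    {"dp": [0,0,0],"delta_rot": [0.12,-0.68,0.44],"fingers": 0.4},
    {"dp": [0,0,0],"delta_rot": [0.12,-0.68,0.44],"fingers": 0.4},
  ],
)

```text
clock: 4.6
position: [0.4362, 0.2876, 0.2925]
ee_rot: [0.166, -0.128, 0.978, 0.011]
contact_force: [0.9, -0.2, -3.6]
width: 0.0591
gripper_force: 66.8
```

>>> servo_tool(
  moves=[
    {"dp": [0,0,0],"delta_rot": [0.12,-0.68,0.44],"fingers": 0.4},
    {"dp": [0,0,0],"delta_rot": [0.12,-0.68,0.44],"fingers": 0.4},
    {"dp": [0,0,0],"delta_rot": [0.08,-0.44,0.29],"fingers": 0.4},
    {"dp": [0.02,-0.1,0.02],"delta_rot": [0,0,0],"fingers": 0.4},
    {"dp": [0.04,-0.16,0.04],"delta_rot": [0,0,0],"fingers": 0.4},
  ],
)

```text
clock: 5.1
position: [0.4392, 0.2368, 0.2768]
ee_rot: [0.254, -0.069, 0.965, 0.017]
contact_force: [0.9, -0.5, -3.2]
width: 0.0591
gripper_force: 67.0
```

>>> servo_tool(
  moves=[
    {"dp": [0.04,-0.16,0.04],"delta_rot": [0,0,0],"fingers": 0.4},
    {"dp": [0.04,-0.16,0.04],"delta_rot": [0,0,0],"fingers": 0.4},
    {"dp": [0.04,-0.16,0.04],"delta_rot": [0,0,0],"fingers": 0.4},
    {"dp": [0.04,-0.16,0.04],"delta_rot": [0,0,0],"fingers": 0.4},
    {"dp": [0.04,-0.16,0.04],"delta_rot": [0,0,0],"fingers": 0.4},
  ],
)

```text
clock: 5.6
position: [0.4455, 0.0748, 0.2217]
ee_rot: [0.252, -0.068, 0.965, 0.017]
contact_force: [-0.2, 0.4, -4.7]
width: 0.0594
gripper_force: 66.9
```

>>> servo_tool(
  moves=[
    {"dp": [0.035,-0.11,0.03],"delta_rot": [0,0,0],"fingers": 0.4},
    {"dp": [0,0,0],"delta_rot": [0,0,0],"fingers": 0.4},
    {"dp": [0,0,0],"delta_rot": [0,0,0],"fingers": 0.4},
  ],
)

```text
clock: 5.9
position: [0.4464, 0.0532, 0.2139]
ee_rot: [0.253, -0.067, 0.965, 0.017]
contact_force: [0.1, 0.4, -4.4]
width: 0.0591
gripper_force: 67.1
```

Run:
```python
from h import *
s=readout.get_state();print(s['clock'],s['qpos'].round(2),s['position'],s['contact_force'],s['width'])
to(N+RN@[0,0,.0318+.0],RT)
for n in('top','side'):
    p,d,c=snap(n,n+'1'); W=cloud(d,c);L=(W-N)@RN
    hsv=cv2.cvtColor(p,cv2.COLOR_RGB2HSV);H,S,V=hsv[...,0],hsv[...,1],hsv[...,2]
    near=(abs(L[...,0])<.1)&(abs(L[...,1])<.1)&(L[...,2]>.06)
    for nm,m in(('orange',(H>6)&(H<20)&(S>170)&(V>80)&near),('green',(H>55)&(H<95)&(S>100)&near&(L[...,2]<.15))):
        q=L[m]; 
        if len(q)>5:print(n,nm,len(q),(np.percentile(q,[1,50,99],axis=0)*1000).round(1))
a=load('top1')[0][100:260,220:380];b=load('side1')[0][100:260,220:380]
cv2.imwrite('pics/m1.png',cv2.resize(np.hstack([a,b])[:,:,::-1],(800,400),interpolation=cv2.INTER_CUBIC))
```

```text
5.9 [-0.12 -0.01  2.21  0.29  0.45 -2.06] [0.44644009 0.0532004  0.21385842] [ 0.12999166  0.37631263 -4.42295112] 0.0591328462776305
rot units [-0.01 -0.11 -0.02] | dp units in new frame [-0.013 -0.014  0.439] in old frame [-0.018 -0.014  0.438]
top orange 337 [[ 2.000e-01 -2.220e+01  1.359e+02]
 [ 2.510e+01  2.900e+00  1.421e+02]
 [ 4.840e+01  2.770e+01  2.328e+02]]
top green 68 [[ 49.5 -25.7  91.4]
 [ 51.5   1.3 113.9]
 [ 53.7  28.4 133.7]]
side orange 451 [[-49.5 -27.3 131.3]
 [ 18.2  -3.5 140.8]
 [ 50.2  26.6 161.6]]
side green 437 [[-54.2 -30.   88.2]
 [ 16.6 -26.7 111.6]
 [ 54.5  23.9 133.3]]
```

View pics/m1.png

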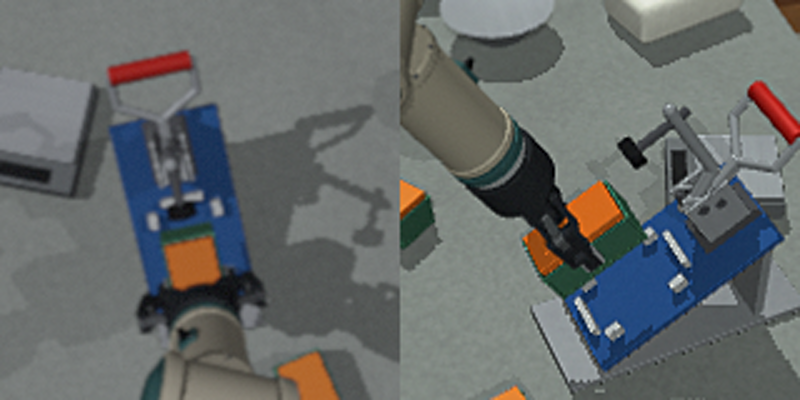

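The picture shows the tin held squarely over the nest with its lid still raised. It's about 1 mm low along the slope and 1.5–2 mm off in y, so I'll correct that and go down.

>>> servo_tool(
  moves=[
    {"dp": [-0.005,-0.008,0.05],"delta_rot": [0,-0.1,0],"fingers": 0.4},
    {"dp": [0,0,0.1],"delta_rot": [0,0,0],"fingers": 0.4},
    {"dp": [0,0,0.1],"delta_rot": [0,0,0],"fingers": 0.4},
    {"dp": [0,0,0.06],"delta_rot": [0,0,0],"fingers": 0.4},
    {"dp": [0,0,0.03],"delta_rot": [0,0,0],"fingers": 0.4},
  ],
)

```text
clock: 6.5
position: [0.483, 0.0581, 0.1565]
ee_rot: [0.259, -0.069, 0.963, 0.018]
contact_force: [0.8, -0.4, -4.0]
width: 0.0593
gripper_force: 67.1
```

>>> servo_tool(
  moves=[
    {"dp": [0,0,0],"delta_rot": [0,0,0],"fingers": 0.4},
    {"dp": [0,0,0],"delta_rot": [0,0,0],"fingers": 0.4},
  ],
)

```text
clock: 6.7
position: [0.483, 0.0573, 0.1578]
ee_rot: [0.26, -0.068, 0.963, 0.017]
contact_force: [-0.0, -0.1, -4.5]
width: 0.0586
gripper_force: 67.1
```

Run:
```python
from h import *
s=readout.get_state();print(s['clock'],s['qpos'].round(2),s['position'],s['contact_force'],s['width'])
to(N+RN@[0,0,.0318+.0],RT)
for n in('top','side'):
    p,d,c=snap(n,n+'2'); W=cloud(d,c);L=(W-N)@RN
    hsv=cv2.cvtColor(p,cv2.COLOR_RGB2HSV);H,S,V=hsv[...,0],hsv[...,1],hsv[...,2]
    near=(abs(L[...,0])<.1)&(abs(L[...,1])<.1)&(L[...,2]>.0)
    for nm,m in(('orange',(H>6)&(H<20)&(S>170)&(V>80)&near),('green',(H>55)&(H<95)&(S>100)&near&(L[...,2]<.15))):
        q=L[m]; 
        if len(q)>5:print(n,nm,len(q),(np.percentile(q,[1,50,99],axis=0)*1000).round(1))
```

```text
6.7 [-0.1   0.14  2.25  0.47  0.26 -2.24] [0.48302305 0.05734873 0.15779444] [-0.02156871 -0.06369334 -4.48083885] 0.058639610520271064
rot units [-0.01  0.04  0.01] | dp units in new frame [ 0.006 -0.009  0.104] in old frame [ 0.006 -0.009  0.104]
top orange 313 [[  4.2 -23.1  65.6]
 [ 30.9   1.6  75.7]
 [ 52.6  27.  169.2]]
top green 28 [[ 53.7 -27.   24.4]
 [ 56.1 -18.   45.7]
 [ 57.4  28.4  63.3]]
side orange 411 [[-46.  -26.8  65. ]
 [ 21.9  -4.2  74. ]
 [ 53.7  25.9  78.1]]
side green 386 [[-50.4 -32.3  20.3]
 [ 21.4 -28.7  45. ]
 [ 58.2  18.5  66.5]]
```

>>> servo_tool(
  moves=[
    {"dp": [0.011,-0.005,0],"delta_rot": [0,0.04,0],"fingers": 0.4},
    {"dp": [0,0,0.03],"delta_rot": [0,0,0],"fingers": 0.4},
    {"dp": [0,0,0.03],"delta_rot": [0,0,0],"fingers": 0.4},
    {"dp": [0,0,0.025],"delta_rot": [0,0,0],"fingers": 0.4},
    {"dp": [0,0,0],"delta_rot": [0,0,0],"fingers": 0.4},
  ],
)

```text
clock: 7.3
position: [0.4898, 0.0566, 0.1407]
ee_rot: [0.257, -0.067, 0.964, 0.017]
contact_force: [-1.0, 0.1, -4.4]
width: 0.0591
gripper_force: 67.1
```

>>> servo_tool(
  moves=[
    {"dp": [0,0,0.006],"delta_rot": [0,0,0],"fingers": 0.4},
    {"dp": [0,0,0.006],"delta_rot": [0,0,0],"fingers": 0.4},
    {"dp": [0,0,0],"delta_rot": [0,0,0],"fingers": 0.4},
  ],
)

```text
clock: 7.6
position: [0.491, 0.0568, 0.1395]
ee_rot: [0.258, -0.068, 0.964, 0.017]
contact_force: [0.2, -0.8, -4.2]
width: 0.0594
gripper_force: 67.1
```

Run:
```python
from h import *
s=readout.get_state();print(s['clock'],s['qpos'].round(2),s['position'],s['contact_force'],s['width'])
to(N+RN@[0,0,.0318+.0],RT)
for n in('top','side'):
    p,d,c=snap(n,n+'3'); W=cloud(d,c);L=(W-N)@RN
    hsv=cv2.cvtColor(p,cv2.COLOR_RGB2HSV);H,S,V=hsv[...,0],hsv[...,1],hsv[...,2]
    near=(abs(L[...,0])<.1)&(abs(L[...,1])<.1)&(L[...,2]>.0)
    for nm,m in(('orange',(H>6)&(H<20)&(S>170)&(V>80)&near),('green',(H>55)&(H<95)&(S>100)&near&(L[...,2]<.15))):
        q=L[m]; 
        if len(q)>5:print(n,nm,len(q),(np.percentile(q,[1,50,99],axis=0)*1000).round(1))
```

```text
7.6 [-0.09  0.19  2.26  0.57  0.21 -2.34] [0.49097252 0.05680619 0.13949   ] [ 0.20701814 -0.78072114 -4.16647224] 0.059406318130701706
rot units [-0.02 -0.    0.  ] | dp units in new frame [-0.006 -0.001  0.005] in old frame [-0.006 -0.001  0.005]
top orange 293 [[  1.6 -24.9  49.8]
 [ 27.6  -0.2  55.9]
 [ 88.9  24.8 189.2]]
top green 21 [[ 52.4 -27.8  10.3]
 [ 53.6 -17.9  26.1]
 [ 55.1  28.4  44.5]]
side orange 407 [[-48.8 -29.3  45.4]
 [ 19.2  -6.5  54. ]
 [ 51.   23.   82.8]]
side green 345 [[-53.9 -33.2   2.2]
 [ 19.3 -30.2  26.8]
 [ 55.5  22.   47.3]]
```

>>> servo_tool(
  moves=[
    {"dp": [-0.002,0.003,0.005],"delta_rot": [0,0,0],"fingers": 0.4},
    {"dp": [0,0,0.005],"delta_rot": [0,0,0],"fingers": 0.4},
    {"dp": [0,0,0],"delta_rot": [0,0,0],"fingers": 0.4},
  ],
)

```text
clock: 8.0
position: [0.4922, 0.0576, 0.138]
ee_rot: [0.258, -0.068, 0.964, 0.017]
contact_force: [-0.6, 0.0, -4.4]
width: 0.0588
gripper_force: 67.1
```

>>> servo_tool(
  moves=[
    {"dp": [0,0,0.005],"delta_rot": [0,0,0],"fingers": 0.4},
    {"dp": [0,0,0],"delta_rot": [0,0,0],"fingers": 0.4},
  ],
)

```text
clock: 8.2
position: [0.4923, 0.0577, 0.1377]
ee_rot: [0.259, -0.068, 0.963, 0.017]
contact_force: [-6.7, -1.5, 4.2]
width: 0.0589
gripper_force: 68.3
```

Contact with the floor, about 10 N along the normal. I'll release and back off along the normal.

>>> servo_tool(
  moves=[
    {"dp": [0,0,0],"delta_rot": [0,0,0],"fingers": 1},
    {"dp": [0,0,0],"delta_rot": [0,0,0],"fingers": 1},
    {"dp": [0,0,0],"delta_rot": [0,0,0],"fingers": 1},
    {"dp": [0,0,0],"delta_rot": [0,0,0],"fingers": 1},
    {"dp": [0,0,-0.03],"delta_rot": [0,0,0],"fingers": 1},
  ],
)

```text
clock: 8.7
position: [0.4898, 0.0572, 0.142]
ee_rot: [0.258, -0.068, 0.964, 0.017]
contact_force: [-0.0, -1.0, 0.6]
width: 0.0855
gripper_force: 0.0
```

>>> servo_tool(
  moves=[
    {"dp": [0,0,-0.06],"delta_rot": [0,0,0],"fingers": 1},
    {"dp": [0,0,-0.1],"delta_rot": [0,0,0],"fingers": 1},
    {"dp": [0,0,-0.15],"delta_rot": [0,0,0],"fingers": 1},
    {"dp": [0,0,-0.2],"delta_rot": [0,0,0],"fingers": 1},
    {"dp": [0,0,-0.2],"delta_rot": [0,0,0],"fingers": 1},
  ],
)

```text
clock: 9.2
position: [0.4184, 0.0475, 0.2661]
ee_rot: [0.258, -0.068, 0.964, 0.017]
contact_force: [0.8, 0.2, 0.4]
width: 0.0855
gripper_force: 0.0
```

Run:
```python
from h import *
s=readout.get_state();print(s['clock'],s['qpos'].round(2),s['position'],s['contact_force'],s['width'])
for n in('top','side'):
    p,d,c=snap(n,n+'4'); W=cloud(d,c);L=(W-N)@RN
    hsv=cv2.cvtColor(p,cv2.COLOR_RGB2HSV);H,S,V=hsv[...,0],hsv[...,1],hsv[...,2]
    near=(abs(L[...,0])<.065)&(abs(L[...,1])<.06)&(L[...,2]>.03)&(L[...,2]<.08)
    m=(H>6)&(H<20)&(S>170)&(V>80)&near
    q=L[m];print(n,len(q),(np.percentile(q,[1,50,99],axis=0)*1000).round(1)); print(np.polyfit(q[:,0],q[:,2],1),np.polyfit(q[:,1],q[:,2],1))
    m=(((H<4)|(H>176))&(S>180)&(V>80)&(W[...,2]>.15)&(W[...,0]>.3)); print('red',W[m].mean(0))
def grip(h): return N+RN@(np.array([.1335,0,.052])+.108*np.array([np.sin(1.22-h),0,np.cos(1.22-h)]))
for h in(0,1.15,1.27): print(h,grip(h).round(4))
g=grip(0); to(g+[0,0,.1],down(8.05)); 
a=load('top4')[0][100:260,220:380];b=load('side4')[0][100:260,220:380]
cv2.imwrite('pics/m4.png',cv2.resize(np.hstack([a,b])[:,:,::-1],(800,400),interpolation=cv2.INTER_CUBIC))
```

```text
9.2 [-0.15 -0.13  2.17  0.25  0.62 -2.03] [0.41844757 0.04748389 0.26613048] [0.84515069 0.23194987 0.41313651] 0.08549465628784561
top 566 [[-49.1 -24.3  47.8]
 [  0.7   0.7  53.6]
 [ 48.6  25.9  59.6]]
[-0.00268338  0.05349624] [-0.00228404  0.0534965 ]
red [0.68858771 0.08513129 0.26770552]
side 619 [[-49.1 -27.3  41.9]
 [  1.5  -5.1  51.7]
 [ 50.6  24.5  55.4]]
[7.10961513e-05 5.13556773e-02] [0.03880802 0.05151686]
red [0.68789252 0.07641788 0.26893778]
0 [0.6923 0.0851 0.2596]
1.15 [0.5769 0.0687 0.2739]
1.27 [0.5657 0.0671 0.2675]
rot units [ 4.14  4.22 15.31] | dp units in new frame [-0.004  1.375 -0.716] in old frame [-1.548 -0.006  0.082]
```

View pics/m4.png

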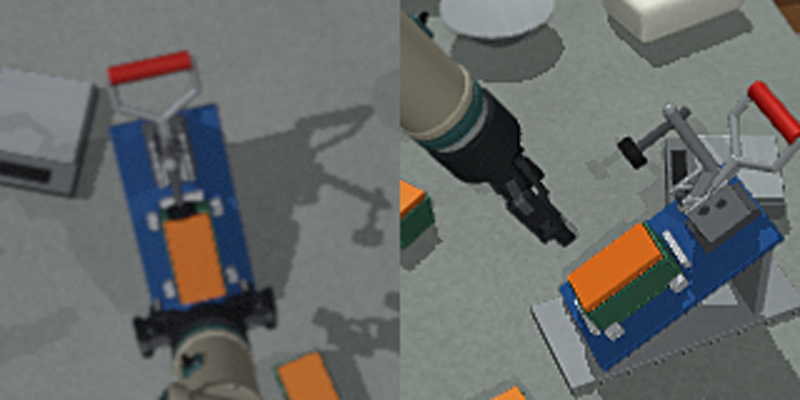

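The picture shows the tin lying flat between the stops with its lid raised (top 53.5 mm above the floor and parallel to it). The red bar is still at its open position. Next I'll turn the tool for the handle and rise.

>>> servo_tool(
  moves=[
    {"dp": [0,0,-0.1],"delta_rot": [0.24,0.25,0.9],"fingers": 1},
    {"dp": [0,0,0],"delta_rot": [0.24,0.25,0.9],"fingers": 1},
    {"dp": [0,0,0],"delta_rot": [0.24,0.25,0.9],"fingers": 1},
    {"dp": [0,0,0],"delta_rot": [0.24,0.25,0.9],"fingers": 1},
    {"dp": [0,0,0],"delta_rot": [0.24,0.25,0.9],"fingers": 1},
  ],
)

```text
clock: 9.8
position: [0.4094, 0.0464, 0.282]
ee_rot: [0.19, 0.165, 0.968, 0.013]
contact_force: [-0.3, -0.4, -0.2]
width: 0.0856
gripper_force: 0.0
```

>>> servo_tool(
  moves=[
    {"dp": [0,0,0],"delta_rot": [0.24,0.25,0.9],"fingers": 1},
    {"dp": [0,0,0],"delta_rot": [0.24,0.25,0.9],"fingers": 1},
    {"dp": [0,0,0],"delta_rot": [0.24,0.25,0.9],"fingers": 1},
    {"dp": [0,0,0],"delta_rot": [0.24,0.25,0.9],"fingers": 1},
    {"dp": [0,0,0],"delta_rot": [0.24,0.25,0.9],"fingers": 1},
  ],
)

```text
clock: 10.3
position: [0.4096, 0.0465, 0.2818]
ee_rot: [0.112, 0.386, 0.916, 0.007]
contact_force: [-0.1, 0.8, 0.2]
width: 0.0856
gripper_force: 0.0
```

>>> servo_tool(
  moves=[
    {"dp": [0,0,0],"delta_rot": [0.24,0.25,0.9],"fingers": 1},
    {"dp": [0,0,0],"delta_rot": [0.24,0.25,0.9],"fingers": 1},
    {"dp": [0,0,0],"delta_rot": [0.24,0.25,0.9],"fingers": 1},
    {"dp": [0,0,0],"delta_rot": [0.24,0.25,0.9],"fingers": 1},
    {"dp": [0,0,0],"delta_rot": [0.24,0.25,0.9],"fingers": 1},
  ],
)

```text
clock: 10.8
position: [0.4097, 0.0465, 0.2818]
ee_rot: [0.028, 0.585, 0.81, 0.002]
contact_force: [-0.5, 0.4, -0.3]
width: 0.0856
gripper_force: 0.0
```

>>> servo_tool(
  moves=[
    {"dp": [0,0,0],"delta_rot": [0.24,0.25,0.9],"fingers": 1},
    {"dp": [0,0,0],"delta_rot": [0.24,0.25,0.9],"fingers": 1},
    {"dp": [0,0,-0.2],"delta_rot": [0,0,0],"fingers": 1},
    {"dp": [0,0,-0.2],"delta_rot": [0,0,0],"fingers": 1},
    {"dp": [0,0,-0.2],"delta_rot": [0,0,0],"fingers": 1},
  ],
)

```text
clock: 11.3
position: [0.4109, 0.0454, 0.4029]
ee_rot: [-0.007, 0.655, 0.756, -0.001]
contact_force: [1.1, -0.2, -0.3]
width: 0.0854
gripper_force: 0.0
```

```bash
cat >> h.py <<'E'
def grip(h): return N+RN@(np.array([.1335,0,.052])+.108*np.array([np.sin(1.22-h),0,np.cos(1.22-h)]))
E
python3 - <<'E'
from h import *
s=readout.get_state();print(s['clock'],s['qpos'].round(2),s['position'],s['contact_force'],s['width'])
to(grip(0)+[0,0,.1],down(8.05))
E
```

```text
11.3 [-0.06 -0.01  1.61  0.01  1.56 -0.21] [0.41088776 0.0454139  0.4029333 ] [ 1.10753457 -0.24255551 -0.25214207] 0.08541836721176682
rot units [-0.1  -0.09  0.03] | dp units in new frame [-1.000e-03  1.421e+00 -5.300e-02] in old frame [-0.004  1.42  -0.067]
```

>>> servo_tool(
  moves=[
    {"dp": [0,0.1,-0.05],"delta_rot": [-0.1,-0.09,0.03],"fingers": 1},
    {"dp": [0,0.19,0],"delta_rot": [0,0,0],"fingers": 1},
    {"dp": [0,0.2,0],"delta_rot": [0,0,0],"fingers": 1},
    {"dp": [0,0.2,0],"delta_rot": [0,0,0],"fingers": 1},
    {"dp": [0,0.2,0],"delta_rot": [0,0,0],"fingers": 1},
  ],
)

```text
clock: 11.8
position: [0.5889, 0.0706, 0.4115]
ee_rot: [0.0, 0.656, 0.755, 0.0]
contact_force: [-0.6, -0.6, 0.9]
width: 0.0856
gripper_force: 0.0
```

>>> servo_tool(
  moves=[
    {"dp": [0,0.2,0],"delta_rot": [0,0,0],"fingers": 1},
    {"dp": [0,0.2,0],"delta_rot": [0,0,0],"fingers": 1},
    {"dp": [0,0.13,0],"delta_rot": [0,0,0],"fingers": 1},
    {"dp": [0,0,0],"delta_rot": [0,0,0],"fingers": 1},
    {"dp": [0,0,0],"delta_rot": [0,0,0],"fingers": 1},
  ],
)

```text
clock: 12.3
position: [0.6924, 0.0851, 0.4107]
ee_rot: [-0.0, 0.656, 0.755, -0.001]
contact_force: [-0.4, -0.0, 0.4]
width: 0.0856
gripper_force: 0.0
```

Run:
```python
from h import *
s=readout.get_state();print(s['clock'],s['qpos'].round(2),s['position'],s['contact_force'],s['width'])
to(grip(0),down(8.05))
```

```text
12.3 [ 0.02  0.44  0.99 -0.    1.71 -0.12] [0.69244846 0.08510927 0.410678  ] [-0.41059099 -0.03693152  0.42166194] 0.08558856361367619
rot units [-0.02  0.   -0.  ] | dp units in new frame [-0.    -0.001  0.486] in old frame [-0.     0.     0.486]
```

>>> servo_tool(
  moves=[
    {"dp": [0,0,0.1],"delta_rot": [0,0,0],"fingers": 1},
    {"dp": [0,0,0.12],"delta_rot": [0,0,0],"fingers": 1},
    {"dp": [0,0,0.12],"delta_rot": [0,0,0],"fingers": 1},
    {"dp": [0,0,0.1],"delta_rot": [0,0,0],"fingers": 1},
    {"dp": [0,0,0.045],"delta_rot": [0,0,0],"fingers": 1},
  ],
)

```text
clock: 12.8
position: [0.6901, 0.0849, 0.3142]
ee_rot: [-0.001, 0.656, 0.755, -0.001]
contact_force: [-1.3, -0.3, 0.2]
width: 0.0853
gripper_force: 0.0
```

>>> servo_tool(
  moves=[
    {"dp": [0,0,0],"delta_rot": [0,0,0],"fingers": 0.5},
    {"dp": [0,0,0],"delta_rot": [0,0,0],"fingers": 0.5},
    {"dp": [0,0,0],"delta_rot": [0,0,0],"fingers": 0.1},
    {"dp": [0,0,0],"delta_rot": [0,0,0],"fingers": 0.1},
    {"dp": [0,0,0],"delta_rot": [0,0,0],"fingers": 0.1},
  ],
  force=50,
)

```text
clock: 13.3
position: [0.6937, 0.0851, 0.3179]
ee_rot: [0.003, 0.656, 0.755, 0.003]
contact_force: [3.2, 0.4, 2.5]
width: 0.0207
gripper_force: 48.8
```

>>> servo_tool(
  moves=[
    {"dp": [0,0,0],"delta_rot": [0,0,0],"fingers": 0.1},
    {"dp": [0,0,0],"delta_rot": [0,0,0],"fingers": 0.1},
    {"dp": [0,0,0],"delta_rot": [0,0,0],"fingers": 0.1},
  ],
)

```text
clock: 13.6
position: [0.6937, 0.0851, 0.3178]
ee_rot: [0.003, 0.656, 0.755, 0.003]
contact_force: [5.6, 1.5, 5.8]
width: 0.0201
gripper_force: 49.0
```

Run:
```python
from h import *
s=readout.get_state();print(s['clock'],s['qpos'].round(2),s['position'],s['contact_force'],s['width'],s['gripper_force'])
to(grip(0),down(8.05))
R=down(8.05)
hs=np.r_[np.linspace(0,1.27,26)]
P=np.array([grip(h) for h in hs]); print(((np.diff(P,axis=0)@R)/.2).round(4))
```

```text
13.6 [ 0.02  0.46  1.19 -0.    1.49 -0.12] [0.69370896 0.08513052 0.31781559] [5.61385373 1.51369912 5.81414993] 0.020078606561760186 49.04277563095093
rot units [ 0.08  0.01 -0.  ] | dp units in new frame [ 0.001 -0.007  0.021] in old frame [ 0.001 -0.007  0.021]
[[-0.     -0.0215 -0.0171]
 [ 0.     -0.0223 -0.0159]
 [-0.     -0.0231 -0.0148]
 [-0.     -0.0238 -0.0136]
 [-0.     -0.0245 -0.0124]
 [ 0.     -0.0251 -0.0111]
 [-0.     -0.0256 -0.0098]
 [-0.     -0.0261 -0.0085]
 [ 0.     -0.0265 -0.0072]
 [-0.     -0.0268 -0.0058]
 [ 0.     -0.0271 -0.0045]
 [ 0.     -0.0273 -0.0031]
 [-0.     -0.0274 -0.0017]
 [ 0.     -0.0274 -0.0003]
 [-0.     -0.0274  0.0011]
 [ 0.     -0.0273  0.0025]
 [ 0.     -0.0272  0.0039]
 [-0.     -0.0269  0.0053]
 [ 0.     -0.0266  0.0066]
 [-0.     -0.0263  0.008 ]
 [ 0.     -0.0258  0.0093]
 [-0.     -0.0253  0.0106]
 [ 0.     -0.0247  0.0118]
 [-0.     -0.0241  0.0131]
 [-0.     -0.0234  0.0143]]
```

>>> servo_tool(
  moves=[
    {"dp": [0,-0.021,-0.017],"delta_rot": [0,0,0],"fingers": 0.1},
    {"dp": [0,-0.022,-0.016],"delta_rot": [0,0,0],"fingers": 0.1},
    {"dp": [0,-0.023,-0.015],"delta_rot": [0,0,0],"fingers": 0.1},
    {"dp": [0,-0.024,-0.014],"delta_rot": [0,0,0],"fingers": 0.1},
    {"dp": [0,-0.025,-0.012],"delta_rot": [0,0,0],"fingers": 0.1},
  ],
)

```text
clock: 14.1
position: [0.6735, 0.0823, 0.333]
ee_rot: [0.006, 0.656, 0.755, 0.006]
contact_force: [11.2, 1.9, 7.2]
width: 0.0207
gripper_force: 49.4
```

>>> servo_tool(
  moves=[
    {"dp": [0,-0.025,-0.011],"delta_rot": [0,0,0],"fingers": 0.1},
    {"dp": [0,-0.026,-0.01],"delta_rot": [0,0,0],"fingers": 0.1},
    {"dp": [0,-0.026,-0.009],"delta_rot": [0,0,0],"fingers": 0.1},
    {"dp": [0,-0.026,-0.007],"delta_rot": [0,0,0],"fingers": 0.1},
    {"dp": [0,-0.027,-0.006],"delta_rot": [0,0,0],"fingers": 0.1},
  ],
)

```text
clock: 14.6
position: [0.6489, 0.0788, 0.3443]
ee_rot: [0.008, 0.656, 0.755, 0.008]
contact_force: [9.9, 2.4, 17.2]
width: 0.0203
gripper_force: 49.1
```

Run:
```python
from h import *
s=readout.get_state();print(s['clock'],s['qpos'].round(2),s['contact_force'],s['width'],s['gripper_force'])
to(grip(.508),down(8.05))
```

```text
14.6 [ 0.01  0.37  1.27  0.    1.48 -0.13] [ 9.87826725  2.40445985 17.16404985] 0.020334928836654838 49.11718726158142
rot units [ 0.22  0.01 -0.  ] | dp units in new frame [ 0.    -0.026  0.038] in old frame [ 0.    -0.027  0.037]
```

Run:
```python
from h import *
p,d,c=snap('side','side5'); crop(p,280,80,410,220,4.2,'m5')
for n in('side',):
    W=cloud(d,c); hsv=cv2.cvtColor(p,cv2.COLOR_RGB2HSV);H,S,V=hsv[...,0],hsv[...,1],hsv[...,2]
    m=(((H<4)|(H>176))&(S>180)&(V>80)&(W[...,2]>.15)&(W[...,0]>.3)); q=W[m];print('red',len(q),q.mean(0)); 
    for h in(.4,.45,.5): print(h,grip(h))
```

```text
red 118 [0.64968737 0.05397461 0.28787927]
0.4 [0.65496519 0.07976678 0.28007385]
0.45 [0.64981465 0.07903833 0.28152134]
0.5 [0.64459891 0.07830067 0.28270704]
```

View pics/m5.png

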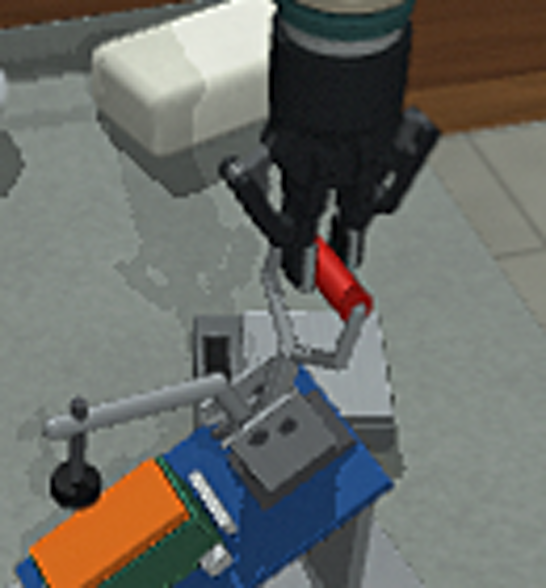

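The picture shows the bar between the fingers but near their tips, about 9 mm below the grasp point, because the closing pads pushed the tool up. The handle stays where it is left, so I'll open, go lower and regrip gently.

>>> servo_tool(
  moves=[
    {"dp": [0,0,0],"delta_rot": [0,0,0],"fingers": 0.7},
    {"dp": [0,0,0],"delta_rot": [0,0,0],"fingers": 0.7},
    {"dp": [0,0,0],"delta_rot": [0,0,0],"fingers": 0.7},
    {"dp": [0,0,0],"delta_rot": [0,0,0],"fingers": 0.7},
  ],
  force=25,
)

```text
clock: 15.05
position: [0.6428, 0.078, 0.338]
ee_rot: [-0.0, 0.656, 0.755, -0.001]
contact_force: [-0.4, 1.1, 0.4]
width: 0.0598
gripper_force: 0.0
```

Run:
```python
from h import *
p,d,c=snap('side','side6')
W=cloud(d,c); hsv=cv2.cvtColor(p,cv2.COLOR_RGB2HSV);H,S,V=hsv[...,0],hsv[...,1],hsv[...,2]
m=(((H<4)|(H>176))&(S>180)&(V>80)&(W[...,2]>.15)&(W[...,0]>.3)); q=W[m];print('red',len(q),q.mean(0)); 
s=readout.get_state();print(s['clock'],s['contact_force'],s['width'],s['position'])
for h in(.44,.47): to(grip(h),down(8.05))
```

```text
red 182 [0.63960921 0.05593913 0.29877338]
15.1 [ 1.17280176  0.06821294 -0.32551126] 0.05987633316882192 [0.64293563 0.07802897 0.33817111]
rot units [-0.01  0.   -0.01] | dp units in new frame [0.    0.04  0.015] in old frame [0.    0.04  0.015]
rot units [-0.01  0.   -0.01] | dp units in new frame [0.    0.024 0.011] in old frame [0.    0.024 0.011]
```

Run:
```python
from h import *
from scipy.optimize import least_squares
ax=np.array([np.cos(HD),np.sin(HD),0])
for t in('side0','top0','side4','side5','side6'):
    p,d,c=load(t); W=cloud(d,c); hsv=cv2.cvtColor(p,cv2.COLOR_RGB2HSV);H,S,V=hsv[...,0],hsv[...,1],hsv[...,2]
    m=(((H<5)|(H>175))&(S>150)&(V>50)&(W[...,2]>.2)&(W[...,0]>.3))
    m=cv2.erode(m.astype(np.uint8),np.ones((2,2)))>0
    q=W[m]; u=np.stack([q@ax,q[:,2]],1)
    r=least_squares(lambda x:np.hypot(*(u-x).T)-.011,u.mean(0)-[-.004,.008],loss='soft_l1',f_scale=.001)
    y=q@RN[:,1]
    print(t,len(q),'s,z',r.x.round(4),'rms',np.sqrt((r.fun**2).mean()).round(4),'y',y.min().round(3),y.max().round(3))
for h in(0,.45,.5,.55): print(h,(grip(h)@ax).round(4),grip(h)[2].round(4), (grip(h)@RN[:,1]).round(4))
p,_=pose(); print('tcp s',p@ax,'pinch z',p[2]-.0539)
```

```text
side0 169 s,z [0.6875 0.2737] rms 0.0848 y -0.681 0.028
top0 164 s,z [0.6968 0.258 ] rms 0.0023 y -0.055 0.028
side4 170 s,z [0.6994 0.2576] rms 0.0613 y -0.681 0.027
side5 94 s,z [0.6546 0.2797] rms 0.0015 y -0.059 -0.011
side6 154 s,z [0.6432 0.2975] rms 0.1025 y -0.681 0.015
0 0.6974 0.2596 -0.0127
0.45 0.6545 0.2815 -0.0127
0.5 0.6492 0.2827 -0.0127
0.55 0.6439 0.2836 -0.0127
tcp s 0.6475272563267039 pinch z 0.2842711079021285
```

>>> servo_tool(
  moves=[
    {"dp": [0,0.02,0.025],"delta_rot": [0,0,0],"fingers": 0.7},
    {"dp": [0,0,0.03],"delta_rot": [0,0,0],"fingers": 0.7},
    {"dp": [0,0,0],"delta_rot": [0,0,0],"fingers": 0.1},
    {"dp": [0,0,0],"delta_rot": [0,0,0],"fingers": 0.1},
    {"dp": [0,0,0],"delta_rot": [0,0,0],"fingers": 0.1},
  ],
  force=25,
)

```text
clock: 15.6
position: [0.6476, 0.0787, 0.3283]
ee_rot: [0.001, 0.656, 0.755, 0.001]
contact_force: [-0.6, -0.1, -0.5]
width: 0.0213
gripper_force: 24.7
```

>>> servo_tool(
  moves=[
    {"dp": [0,0,0],"delta_rot": [0,0,0],"fingers": 0.1},
    {"dp": [0,0,0],"delta_rot": [0,0,0],"fingers": 0.1},
  ],
)

```text
clock: 15.8
position: [0.6476, 0.0787, 0.3284]
ee_rot: [0.001, 0.656, 0.755, 0.001]
contact_force: [1.5, 0.2, -1.3]
width: 0.0214
gripper_force: 24.7
```

```bash
cat >> h.py <<'E'
from scipy.optimize import least_squares
AX=np.array([np.cos(HD),np.sin(HD),0])
def bar(t):
    p,d,c=snap('side',t); W=cloud(d,c); hsv=cv2.cvtColor(p,cv2.COLOR_RGB2HSV);H,S,V=hsv[...,0],hsv[...,1],hsv[...,2]
    m=(((H<5)|(H>175))&(S>150)&(V>50)&(W[...,2]>.2)&(W[...,0]>.3)&(abs(W[...,1])<.2))
    m=cv2.erode(m.astype(np.uint8),np.ones((2,2)))>0; q=W[m]; u=np.stack([q@AX,q[:,2]],1)
    r=least_squares(lambda x:np.hypot(*(u-x).T)-.011,u.mean(0)-[-.004,.008],loss='soft_l1',f_scale=.001)
    hs=np.linspace(0,1.27,128); k=np.argmin([abs(grip(h)@AX-r.x[0]) for h in hs])
    s=readout.get_state(); print('bar s,z',r.x.round(4),'rms',np.sqrt((r.fun**2).mean()).round(4),'h~',hs[k].round(3),'model z',grip(hs[k])[2].round(4),'| pinch s,z',(pose()[0]@AX).round(4),(s['position'][2]-.0539).round(4),'clock',s['clock'],'F',s['contact_force'].round(1),'w',s['width'])
    return hs[k]
E
python3 - <<'E'
from h import *
bar('side7')
E
```

```text
bar s,z [0.6526 0.2805] rms 0.0014 h~ 0.47 model z 0.282 | pinch s,z 0.6522 0.2744 clock 15.85 F [-0.  0. -1.] w 0.021267422707416456
```

>>> servo_tool(
  moves=[
    {"dp": [0,-0.027,-0.006],"delta_rot": [0,0,0],"fingers": 0.1},
    {"dp": [0,-0.027,-0.005],"delta_rot": [0,0,0],"fingers": 0.1},
    {"dp": [0,-0.027,-0.003],"delta_rot": [0,0,0],"fingers": 0.1},
    {"dp": [0,-0.027,-0.002],"delta_rot": [0,0,0],"fingers": 0.1},
    {"dp": [0,-0.027,0],"delta_rot": [0,0,0],"fingers": 0.1},
  ],
  force=35,
)

```text
clock: 16.35
position: [0.6216, 0.075, 0.3329]
ee_rot: [0.003, 0.656, 0.755, 0.002]
contact_force: [5.8, 1.6, 0.4]
width: 0.0207
gripper_force: 34.3
```

>>> servo_tool(
  moves=[
    {"dp": [0,-0.027,0.001],"delta_rot": [0,0,0],"fingers": 0.1},
    {"dp": [0,-0.027,0.002],"delta_rot": [0,0,0],"fingers": 0.1},
    {"dp": [0,-0.027,0.004],"delta_rot": [0,0,0],"fingers": 0.1},
    {"dp": [0,0,0],"delta_rot": [0,0,0],"fingers": 0.1},
  ],
)

```text
clock: 16.75
position: [0.607, 0.073, 0.3327]
ee_rot: [0.005, 0.656, 0.755, 0.004]
contact_force: [8.5, 1.0, 1.6]
width: 0.0209
gripper_force: 34.5
```

Run:
```python
from h import *
h=bar('side8'); 
for k in(.85,h,1.15,1.27): to(grip(k)-[0,0,.004],down(8.05))
```

```text
bar s,z [0.6111 0.2812] rms 0.0016 h~ 0.85 model z 0.2835 | pinch s,z 0.6112 0.2788 clock 16.8 F [7.3 1.6 2.2] w 0.02125000332621922
rot units [ 0.12  0.01 -0.01] | dp units in new frame [ 0.     0.002 -0.003] in old frame [ 0.     0.002 -0.003]
rot units [ 0.12  0.01 -0.01] | dp units in new frame [ 0.     0.002 -0.003] in old frame [ 0.     0.002 -0.003]
rot units [ 0.12  0.01 -0.01] | dp units in new frame [ 0.    -0.152  0.045] in old frame [ 0.    -0.153  0.043]
rot units [ 0.12  0.01 -0.01] | dp units in new frame [ 0.    -0.209  0.077] in old frame [ 0.    -0.209  0.074]
```

>>> servo_tool(
  moves=[
    {"dp": [0,-0.027,0.005],"delta_rot": [0,0,0],"fingers": 0.1},
    {"dp": [0,-0.027,0.007],"delta_rot": [0,0,0],"fingers": 0.1},
    {"dp": [0,-0.026,0.008],"delta_rot": [0,0,0],"fingers": 0.1},
    {"dp": [0,-0.026,0.009],"delta_rot": [0,0,0],"fingers": 0.1},
    {"dp": [0,-0.025,0.01],"delta_rot": [0,0,0],"fingers": 0.1},
  ],
)

```text
clock: 17.3
position: [0.5809, 0.0693, 0.3257]
ee_rot: [0.005, 0.656, 0.755, 0.004]
contact_force: [4.9, 1.3, 3.3]
width: 0.0209
gripper_force: 35.1
```

>>> servo_tool(
  moves=[
    {"dp": [0,-0.025,0.012],"delta_rot": [0,0,0],"fingers": 0.1},
    {"dp": [0,-0.024,0.013],"delta_rot": [0,0,0],"fingers": 0.1},
    {"dp": [0,-0.023,0.014],"delta_rot": [0,0,0],"fingers": 0.1},
    {"dp": [0,-0.01,0.004],"delta_rot": [0,0,0],"fingers": 0.1},
    {"dp": [0,0,0],"delta_rot": [0,0,0],"fingers": 0.1},
  ],
)

```text
clock: 17.8
position: [0.5666, 0.0673, 0.3171]
ee_rot: [0.006, 0.656, 0.755, 0.006]
contact_force: [11.4, 3.0, 9.0]
width: 0.0208
gripper_force: 36.4
```

Run:
```python
from h import *
h=bar('side9'); 
for k in(1.15,1.27): to(grip(k)-[0,0,.004],down(8.05))
```

```text
bar s,z [0.5712 0.2652] rms 0.0014 h~ 1.25 model z 0.2687 | pinch s,z 0.5705 0.2632 clock 17.85 F [11.6  2.4  9.4] w 0.020730678608721874
rot units [ 0.17  0.01 -0.01] | dp units in new frame [ 0.     0.052 -0.033] in old frame [ 0.     0.052 -0.032]
rot units [ 0.17  0.01 -0.01] | dp units in new frame [ 0.    -0.005 -0.001] in old frame [ 0.    -0.005 -0.001]
```

>>> servo_tool(
  moves=[
    {"dp": [0,-0.015,0.004],"delta_rot": [0,0,0],"fingers": 0.1},
    {"dp": [0,-0.01,0.004],"delta_rot": [0,0,0],"fingers": 0.1},
    {"dp": [0,0,0],"delta_rot": [0,0,0],"fingers": 0.1},
  ],
)

```text
clock: 18.15
position: [0.5659, 0.0671, 0.3171]
ee_rot: [0.01, 0.656, 0.755, 0.01]
contact_force: [19.7, 5.1, 8.4]
width: 0.0213
gripper_force: 36.6
```

Run:
```python
from h import *
h=bar('side10');
```

```text
bar s,z [0.5714 0.2654] rms 0.0014 h~ 1.25 model z 0.2687 | pinch s,z 0.5697 0.2632 clock 18.2 F [19.4  4.7  8.7] w 0.021311216738757466
```

The handle is on its stop: pushing 5 mm further doesn't move it. I'll unload, let go, rise and check.

>>> servo_tool(
  moves=[
    {"dp": [0,0.025,-0.008],"delta_rot": [0,0,0],"fingers": 0.1},
    {"dp": [0,0,0],"delta_rot": [0,0,0],"fingers": 0.9},
    {"dp": [0,0,0],"delta_rot": [0,0,0],"fingers": 0.9},
    {"dp": [0,0,0],"delta_rot": [0,0,0],"fingers": 0.9},
    {"dp": [0,0,0],"delta_rot": [0,0,0],"fingers": 0.9},
  ],
)

```text
clock: 18.7
position: [0.5612, 0.0666, 0.3126]
ee_rot: [-0.0, 0.656, 0.755, -0.001]
contact_force: [0.8, 0.6, -0.3]
width: 0.0765
gripper_force: 0.0
```

>>> servo_tool(
  moves=[
    {"dp": [0,0,-0.1],"delta_rot": [0,0,0],"fingers": 0.9},
    {"dp": [0,0,-0.2],"delta_rot": [0,0,0],"fingers": 0.9},
    {"dp": [0,0,-0.2],"delta_rot": [0,0,0],"fingers": 0.9},
    {"dp": [0,0,0],"delta_rot": [0,0,0],"fingers": 0.9},
    {"dp": [0,0,0],"delta_rot": [0,0,0],"fingers": 0.9},
  ],
)

```text
clock: 19.2
position: [0.5621, 0.0667, 0.4141]
ee_rot: [0.001, 0.656, 0.755, 0.001]
contact_force: [0.9, 1.3, -0.8]
width: 0.0768
gripper_force: 0.0
```

Run:
```python
from h import *
bar('side11'); p,d,c=load('side11'); crop(p,240,80,410,250,3.4,'m11')
W=cloud(d,c);L=(W-N)@RN
hsv=cv2.cvtColor(p,cv2.COLOR_RGB2HSV);H,S,V=hsv[...,0],hsv[...,1],hsv[...,2]
near=(abs(L[...,0])<.065)&(abs(L[...,1])<.06)&(L[...,2]>.03)&(L[...,2]<.08)
q=L[(H>6)&(H<20)&(S>170)&(V>80)&near];print(len(q),(np.percentile(q,[1,50,99],axis=0)*1000).round(1))
to(grip(1.27)-[0,0,.007],down(8.05))
```

```text
bar s,z [0.5714 0.2655] rms 0.0014 h~ 1.25 model z 0.2687 | pinch s,z 0.5655 0.3589 clock 19.25 F [ 1.  -0.3  0.1] w 0.07652220384244256
457 [[-49.1 -26.2  39.2]
 [  9.3  -4.1  43.9]
 [ 50.9  26.7  47.7]]
rot units [ 0.    0.   -0.01] | dp units in new frame [-0.     0.02   0.492] in old frame [-0.     0.02   0.492]
```

View pics/m11.png

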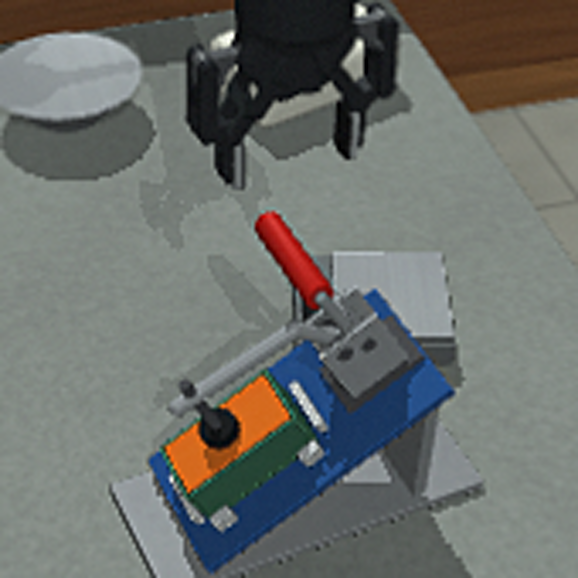

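The picture shows the gripper clear, the clamp locked with its pad on the lid, and the lid about 8 mm lower and home. I'll let a second pass, then regrip and swing the handle back.

>>> servo_tool(
  moves=[
    {"dp": [0,0,0],"delta_rot": [0,0,0],"fingers": 0.9},
    {"dp": [0,0,0],"delta_rot": [0,0,0],"fingers": 0.9},
    {"dp": [0,0,0],"delta_rot": [0,0,0],"fingers": 0.9},
    {"dp": [0,0,0],"delta_rot": [0,0,0],"fingers": 0.9},
    {"dp": [0,0.02,0],"delta_rot": [0,0,0],"fingers": 0.9},
  ],
)

```text
clock: 19.75
position: [0.5661, 0.0673, 0.4135]
ee_rot: [0.001, 0.656, 0.755, 0.0]
contact_force: [-0.1, 0.6, 0.1]
width: 0.0772
gripper_force: 0.0
```

>>> servo_tool(
  moves=[
    {"dp": [0,0,0.1],"delta_rot": [0,0,0],"fingers": 0.9},
    {"dp": [0,0,0.14],"delta_rot": [0,0,0],"fingers": 0.9},
    {"dp": [0,0,0.14],"delta_rot": [0,0,0],"fingers": 0.9},
    {"dp": [0,0,0.08],"delta_rot": [0,0,0],"fingers": 0.9},
    {"dp": [0,0,0.04],"delta_rot": [0,0,0],"fingers": 0.9},
  ],
)

```text
clock: 20.25
position: [0.5661, 0.0673, 0.3116]
ee_rot: [-0.0, 0.656, 0.755, -0.0]
contact_force: [-0.0, 0.1, 0.7]
width: 0.077
gripper_force: 0.0
```

>>> servo_tool(
  moves=[
    {"dp": [0,0,0],"delta_rot": [0,0,0],"fingers": 0.1},
    {"dp": [0,0,0],"delta_rot": [0,0,0],"fingers": 0.1},
    {"dp": [0,0,0],"delta_rot": [0,0,0],"fingers": 0.1},
    {"dp": [0,0,0],"delta_rot": [0,0,0],"fingers": 0.1},
    {"dp": [0,0,0],"delta_rot": [0,0,0],"fingers": 0.1},
  ],
  force=35,
)

```text
clock: 20.75
position: [0.5674, 0.0673, 0.3148]
ee_rot: [0.002, 0.656, 0.755, 0.002]
contact_force: [1.5, 0.4, 2.8]
width: 0.0214
gripper_force: 34.2
```

Run:
```python
from h import *
bar('side12')
```

```text
bar s,z [0.5715 0.2656] rms 0.0016 h~ 1.25 model z 0.2687 | pinch s,z 0.5712 0.2609 clock 20.8 F [1.4 0.1 3.6] w 0.020832826272749697
```

Gripped. Now the reverse arc.

>>> servo_tool(
  moves=[
    {"dp": [0,0.023,-0.014],"delta_rot": [0,0,0],"fingers": 0.1},
    {"dp": [0,0.024,-0.013],"delta_rot": [0,0,0],"fingers": 0.1},
    {"dp": [0,0.025,-0.012],"delta_rot": [0,0,0],"fingers": 0.1},
    {"dp": [0,0.025,-0.011],"delta_rot": [0,0,0],"fingers": 0.1},
    {"dp": [0,0.026,-0.009],"delta_rot": [0,0,0],"fingers": 0.1},
  ],
)

```text
clock: 21.3
position: [0.5858, 0.0699, 0.3255]
ee_rot: [-0.004, 0.656, 0.755, -0.005]
contact_force: [-12.7, -1.8, 14.1]
width: 0.0211
gripper_force: 35.6
```

>>> servo_tool(
  moves=[
    {"dp": [0,0.026,-0.008],"delta_rot": [0,0,0],"fingers": 0.1},
    {"dp": [0,0.027,-0.007],"delta_rot": [0,0,0],"fingers": 0.1},
    {"dp": [0,0.027,-0.005],"delta_rot": [0,0,0],"fingers": 0.1},
    {"dp": [0,0.027,-0.004],"delta_rot": [0,0,0],"fingers": 0.1},
    {"dp": [0,0.027,-0.002],"delta_rot": [0,0,0],"fingers": 0.1},
  ],
)

```text
clock: 21.8
position: [0.6145, 0.074, 0.332]
ee_rot: [-0.001, 0.656, 0.755, -0.002]
contact_force: [-6.5, -1.0, -0.5]
width: 0.021
gripper_force: 35.2
```

Run:
```python
from h import *
bar('side13')
```

```text
bar s,z [0.6182 0.282 ] rms 0.0029 h~ 0.79 model z 0.2843 | pinch s,z 0.6198 0.278 clock 21.85 F [-6.8 -1.1  9.1] w 0.020988315400060645
```

>>> servo_tool(
  moves=[
    {"dp": [0,0.027,-0.001],"delta_rot": [0,0,0],"fingers": 0.1},
    {"dp": [0,0.027,0],"delta_rot": [0,0,0],"fingers": 0.1},
    {"dp": [0,0.027,0.002],"delta_rot": [0,0,0],"fingers": 0.1},
    {"dp": [0,0.027,0.003],"delta_rot": [0,0,0],"fingers": 0.1},
    {"dp": [0,0.027,0.005],"delta_rot": [0,0,0],"fingers": 0.1},
  ],
)

```text
clock: 22.35
position: [0.6416, 0.0778, 0.3301]
ee_rot: [-0.001, 0.656, 0.755, -0.002]
contact_force: [-8.0, -0.8, 5.7]
width: 0.0209
gripper_force: 36.6
```

>>> servo_tool(
  moves=[
    {"dp": [0,0.027,0.006],"delta_rot": [0,0,0],"fingers": 0.1},
    {"dp": [0,0.027,0.007],"delta_rot": [0,0,0],"fingers": 0.1},
    {"dp": [0,0.026,0.008],"delta_rot": [0,0,0],"fingers": 0.1},
    {"dp": [0,0.026,0.01],"delta_rot": [0,0,0],"fingers": 0.1},
    {"dp": [0,0.025,0.011],"delta_rot": [0,0,0],"fingers": 0.1},
  ],
)

```text
clock: 22.85
position: [0.6674, 0.0814, 0.3209]
ee_rot: [-0.002, 0.656, 0.755, -0.002]
contact_force: [-5.5, -1.8, 6.7]
width: 0.0208
gripper_force: 38.5
```

Run:
```python
from h import *
bar('side14'); to(grip(0)-[0,0,.006],down(8.05))
```

```text
bar s,z [0.6718 0.2743] rms 0.0013 h~ 0.28 model z 0.2756 | pinch s,z 0.6732 0.2666 clock 22.9 F [-4.9 -1.4  3.7] w 0.020996846740668002
rot units [-0.05  0.01 -0.01] | dp units in new frame [0.    0.121 0.065] in old frame [0.    0.121 0.064]
```

>>> servo_tool(
  moves=[
    {"dp": [0,0.025,0.012],"delta_rot": [0,0,0],"fingers": 0.1},
    {"dp": [0,0.024,0.014],"delta_rot": [0,0,0],"fingers": 0.1},
    {"dp": [0,0.023,0.015],"delta_rot": [0,0,0],"fingers": 0.1},
    {"dp": [0,0.022,0.016],"delta_rot": [0,0,0],"fingers": 0.1},
    {"dp": [0,0.022,0.017],"delta_rot": [0,0,0],"fingers": 0.1},
  ],
)

```text
clock: 23.4
position: [0.6906, 0.0847, 0.3058]
ee_rot: [-0.002, 0.656, 0.755, -0.002]
contact_force: [-5.1, -2.3, 3.1]
width: 0.021
gripper_force: 39.4
```

>>> servo_tool(
  moves=[
    {"dp": [0,0.015,0.012],"delta_rot": [0,0,0],"fingers": 0.1},
    {"dp": [0,0.01,0.008],"delta_rot": [0,0,0],"fingers": 0.1},
    {"dp": [0,0,0],"delta_rot": [0,0,0],"fingers": 0.1},
  ],
)

```text
clock: 23.7
position: [0.6948, 0.0853, 0.3019]
ee_rot: [-0.002, 0.656, 0.755, -0.003]
contact_force: [-7.7, -0.8, 5.1]
width: 0.0208
gripper_force: 40.0
```

Run:
```python
from h import *
bar('side15'); to(grip(0)-[0,0,.006],down(8.05))
```

```text
bar s,z [0.7    0.2577] rms 0.0014 h~ 0.0 model z 0.2596 | pinch s,z 0.7 0.2481 clock 23.75 F [-8.4 -1.1  5.5] w 0.02083435737599804
rot units [-0.07  0.01 -0.01] | dp units in new frame [ 0.001 -0.013 -0.028] in old frame [ 0.001 -0.013 -0.028]
```

>>> servo_tool(
  moves=[
    {"dp": [0,0.015,0.01],"delta_rot": [0,0,0],"fingers": 0.1},
    {"dp": [0,0.015,0.01],"delta_rot": [0,0,0],"fingers": 0.1},
    {"dp": [0,0,0],"delta_rot": [0,0,0],"fingers": 0.1},
  ],
)

```text
clock: 24.05
position: [0.6956, 0.0855, 0.3016]
ee_rot: [-0.005, 0.656, 0.755, -0.007]
contact_force: [-25.3, -4.9, 22.2]
width: 0.0208
gripper_force: 41.5
```

Run:
```python
from h import *
bar('side16'); to(grip(0)-[0,0,.006],down(8.05))
```

```text
bar s,z [0.6998 0.2576] rms 0.0015 h~ 0.0 model z 0.2596 | pinch s,z 0.7007 0.2478 clock 24.1 F [-25.5  -3.6  21.2] w 0.02073317289027416
rot units [-0.17  0.01 -0.01] | dp units in new frame [ 0.    -0.016 -0.029] in old frame [ 0.    -0.017 -0.029]
```

It's on the open stop: the force rose with no motion. I'll unload, let go and rise clear.

>>> servo_tool(
  moves=[
    {"dp": [0,-0.035,-0.025],"delta_rot": [0,0,0],"fingers": 0.1},
    {"dp": [0,0,0],"delta_rot": [0,0,0],"fingers": 1},
    {"dp": [0,0,0],"delta_rot": [0,0,0],"fingers": 1},
    {"dp": [0,0,0],"delta_rot": [0,0,0],"fingers": 1},
    {"dp": [0,0,0],"delta_rot": [0,0,0],"fingers": 1},
  ],
)

```text
clock: 24.6
position: [0.6976, 0.0857, 0.3022]
ee_rot: [0.001, 0.656, 0.755, 0.001]
contact_force: [-0.6, -1.3, -0.1]
width: 0.0775
gripper_force: 0.0
```

>>> servo_tool(
  moves=[
    {"dp": [0,0,-0.1],"delta_rot": [0,0,0],"fingers": 1},
    {"dp": [0,0,-0.2],"delta_rot": [0,0,0],"fingers": 1},
    {"dp": [0,0,-0.2],"delta_rot": [0,0,0],"fingers": 1},
    {"dp": [0,0,-0.1],"delta_rot": [0,0,0],"fingers": 1},
    {"dp": [0,0,0],"delta_rot": [0,0,0],"fingers": 1},
  ],
)

```text
clock: 25.1
position: [0.698, 0.0858, 0.4269]
ee_rot: [0.004, 0.656, 0.755, 0.003]
contact_force: [0.5, -0.2, -0.3]
width: 0.0855
gripper_force: 0.0
```

Run:
```python
from h import *
bar('side17'); p,d,c=load('side17')
W=cloud(d,c);L=(W-N)@RN
hsv=cv2.cvtColor(p,cv2.COLOR_RGB2HSV);H,S,V=hsv[...,0],hsv[...,1],hsv[...,2]
near=(abs(L[...,0])<.065)&(abs(L[...,1])<.06)&(L[...,2]>.03)&(L[...,2]<.08)
q=L[(H>6)&(H<20)&(S>170)&(V>80)&near];print(len(q),(np.percentile(q,[1,50,99],axis=0)*1000).round(1),np.polyfit(q[:,0],q[:,2],1))
crop(p,240,80,440,370,2,'m17')
```

```text
bar s,z [0.6981 0.259 ] rms 0.0013 h~ 0.0 model z 0.2596 | pinch s,z 0.7026 0.3701 clock 25.15 F [-0.1  0.3 -0.1] w 0.0855566631097636
563 [[-48.9 -26.1  40.2]
 [  1.6  -1.3  43.8]
 [ 50.6  27.2  47.7]] [-0.00431841  0.04383823]
```

View pics/m17.png

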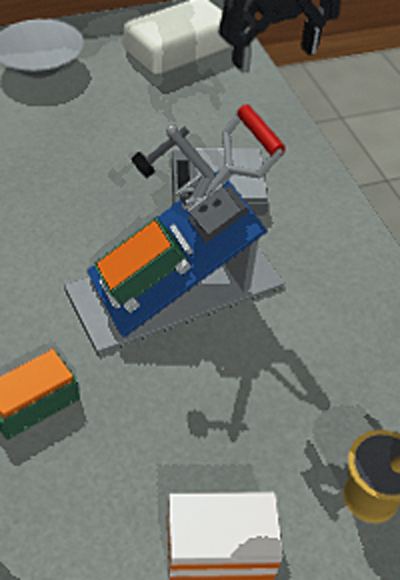

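The picture shows the clamp open, the tin closed and flat in the nest, and the cartons, mortar and scale where they were. I'll compare the bar with its starting position, then hand in.

Run:
```python
from h import *
import h
h.snap=lambda n,t: load(t)
bar('side0')
h.snap=snap
d=np.abs(load('side17')[0].astype(int)-load('side0')[0]).sum(2)
print('diff red bar area',(d[130:160,355:385]>60).sum())
```

```text
bar s,z [0.6994 0.2576] rms 0.0015 h~ 0.0 model z 0.2596 | pinch s,z 0.7026 0.3701 clock 25.15 F [-0.1  0.3 -0.1] w 0.0855566631097636
diff red bar area 57
```

The bar sits about 2 mm (0.018 rad) short of its starting stop because I backed off while still gripping. I'll nudge it home and release without pulling back.

>>> servo_tool(
  moves=[
    {"dp": [0,0,0.1],"delta_rot": [0,0,0],"fingers": 1},
    {"dp": [0,0,0.18],"delta_rot": [0,0,0],"fingers": 1},
    {"dp": [0,0,0.18],"delta_rot": [0,0,0],"fingers": 1},
    {"dp": [0,0,0.1],"delta_rot": [0,0,0],"fingers": 1},
    {"dp": [0,0,0.04],"delta_rot": [0,0,0],"fingers": 1},
  ],
)

```text
clock: 25.65
position: [0.6952, 0.0856, 0.297]
ee_rot: [-0.003, 0.656, 0.755, -0.003]
contact_force: [1.0, 0.0, -0.2]
width: 0.0852
gripper_force: 0.0
```

>>> servo_tool(
  moves=[
    {"dp": [0,0,0],"delta_rot": [0,0,0],"fingers": 0.1},
    {"dp": [0,0,0],"delta_rot": [0,0,0],"fingers": 0.1},
    {"dp": [0,0,0],"delta_rot": [0,0,0],"fingers": 0.1},
    {"dp": [0,0,0],"delta_rot": [0,0,0],"fingers": 0.1},
    {"dp": [0,0.01,0.01],"delta_rot": [0,0,0],"fingers": 0.1},
  ],
  force=25,
)

```text
clock: 26.15
position: [0.695, 0.0853, 0.3034]
ee_rot: [-0.002, 0.656, 0.755, -0.003]
contact_force: [-15.5, -3.0, 15.7]
width: 0.0213
gripper_force: 24.3
```

>>> servo_tool(
  moves=[
    {"dp": [0,0.015,0.01],"delta_rot": [0,0,0],"fingers": 0.1},
    {"dp": [0,0.01,0.005],"delta_rot": [0,0,0],"fingers": 0.1},
    {"dp": [0,0,0],"delta_rot": [0,0,0],"fingers": 0.1},
  ],
)

```text
clock: 26.45
position: [0.6956, 0.0854, 0.3032]
ee_rot: [-0.004, 0.656, 0.755, -0.006]
contact_force: [-25.8, -3.5, 23.8]
width: 0.0218
gripper_force: 25.2
```

Run:
```python
from h import *
bar('side18')
```

```text
bar s,z [0.6999 0.258 ] rms 0.0014 h~ 0.0 model z 0.2596 | pinch s,z 0.7006 0.2493 clock 26.5 F [-25.2  -4.4  22.9] w 0.021036693841114527
```

On the stop. Unload only partly, so the handle stays there, then open and rise.

>>> servo_tool(
  moves=[
    {"dp": [0,-0.015,-0.01],"delta_rot": [0,0,0],"fingers": 0.1},
    {"dp": [0,0,0],"delta_rot": [0,0,0],"fingers": 0.8},
    {"dp": [0,0,0],"delta_rot": [0,0,0],"fingers": 0.8},
    {"dp": [0,0,0],"delta_rot": [0,0,0],"fingers": 0.8},
    {"dp": [0,0,0],"delta_rot": [0,0,0],"fingers": 0.8},
  ],
)

```text
clock: 27.0
position: [0.7015, 0.0862, 0.2994]
ee_rot: [0.001, 0.656, 0.755, 0.001]
contact_force: [-0.1, 0.6, 0.4]
width: 0.0683
gripper_force: 0.0
```

>>> servo_tool(
  moves=[
    {"dp": [0,0,-0.1],"delta_rot": [0,0,0],"fingers": 0.8},
    {"dp": [0,0,-0.2],"delta_rot": [0,0,0],"fingers": 0.8},
    {"dp": [0,0,-0.2],"delta_rot": [0,0,0],"fingers": 0.8},
    {"dp": [0,0,-0.1],"delta_rot": [0,0,0],"fingers": 0.8},
    {"dp": [0,0,0],"delta_rot": [0,0,0],"fingers": 0.8},
  ],
)

```text
clock: 27.5
position: [0.702, 0.0863, 0.4237]
ee_rot: [0.004, 0.656, 0.755, 0.003]
contact_force: [0.0, 0.0, 0.4]
width: 0.0683
gripper_force: 0.0
```

Run:
```python
from h import *
bar('side19')
```

```text
bar s,z [0.6993 0.2576] rms 0.0015 h~ 0.0 model z 0.2596 | pinch s,z 0.7066 0.367 clock 27.55 F [ 0.6 -0.6 -0.3] w 0.06845228158952787
```

The bar is back at its starting position to within 0.1 mm, so I'm handing in.

```bash
python3 -c "from rig import manip; print(manip.sign_off())"
```

```text
the job is handed in; nothing more can be done
None
```

The job is handed in at about 27.6 s: the clamp drove the lid home and held locked by itself, the handle is back on its open stop, the closed tin lies flat in the nest, and the cartons, mortar and scale look undisturbed.

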